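# Turn a sauce tub mouth up on the portion scale

### The job

The red sauce tub is draining upside down next to the yellow one. Turn it the right way up and leave it standing mouth up in the middle of the portion scale's steel plate, ready to be filled. Do not drop or throw it on the way, and leave the yellow tub, the bottles and everything else on the counter where they are.

Things in the scene. Friction and masses are not known exactly. Their poses are not given: they have to be found in the camera images.
- red_tub: red square open tub, hard plastic, 54 x 54 mm outside, 60 mm high, straight walls and floor 3 mm thick, 75 to 150 g, loose; starts mouth down. Origin: centre of its mouth, in the rim plane. z runs from mouth to closed floor: up while mouth down, down when it stands mouth up; x, y are square to its walls. Laid on a side wall it stays without rolling
- red_tub_base (a point): centre of the outside of the red tub's floor, 60 mm along z from the tub's origin; the lowest point of the tub when it stands mouth up
- yellow_tub: a tub of the same shape in yellow, also mouth down (origin: centre of its mouth, z axis to its floor); leave it alone. Red and yellow may stand in either place
- scale: white portion scale, fixed to the counter, 190 mm (x) by 140 mm (y), its white body 32 mm high; x axis points from its display edge to the far edge; origin: centre of its underside on the counter
- scale_plate (a point): centre of the top face of the scale's dark steel weighing plate, a flat 125 x 125 mm square, 40 mm above the counter, sides along the scale's axes; rigid
- board: white chopping board, fixed, 200 mm (x) by 180 mm (y), 6 mm thick, kept clear: a free place for laying the tub on its side and taking it again; origin: centre of its underside on the counter
- mustard_bottle: yellow squeeze bottle, 60 mm in diameter, 180 mm tall, upright; origin: centre of its underside; z up
- ketchup_bottle: red squeeze bottle, 60 mm in diameter, 180 mm tall, upright; origin: centre of its underside; z up
- relish_jar: green glass jar with white cap, 72 mm in diameter, 100 mm tall, upright; origin: centre of its underside; z up
- spatula: blue-handled spatula, 260 mm long, lying flat along its x axis at the left of the counter
Not all that is in view belongs to the job. Of the things that look like the red_tub, the smaller one is meant. Several things have the shape of the scale; the one meant has the colours described above.

How it is judged:
At the end, for the whole second after the job is handed in: The red tub stands mouth up (its axis within 0.1 rad of vertical), its floor flat on the scale's plate (within 5 mm in height), its centre within 25 mm of the plate's centre, at rest and released (angle between red_tub's own z axis and vertical above 3.04 rad and horizontal distance between red_tub_base and scale_plate below 0.025 m and z of red_tub_base in the frame of scale_plate between -0.004 and 0.005 m and linear speed of red_tub below 0.02 m/s and angular speed of red_tub below 0.1 rad/s); the robot touches nothing.
It fails at once if the red tub is dropped or thrown: it moves faster than 0.8 m/s with no finger on it (linear speed of red_tub above 0.8 m/s and contact force between red_tub and the fingers below 0.05 N).
It fails at once if another thing on the counter is shifted more than 30 mm or tipped over (distance of any of mustard_bottle, ketchup_bottle, relish_jar, yellow_tub, spatula from where it was at the start of the episode above 0.03 m or angle between any of mustard_bottle, ketchup_bottle, relish_jar, yellow_tub's own z axis and vertical above 0.5 rad).
It also fails if it takes over 66 s, if anything falls off the work surface, if the arm or the gripper's body presses on something with over 40 N, if the wrist force passes 120 N, or if a joint passes its speed limit or range.

### The arm

A 6-joint arm with a two-finger parallel gripper is mounted at the origin on the work surface. World frame = base frame: x ahead of the robot, y to its left, z up, the work surface at z = 0. Lengths are in m, angles in rad, forces in N, time in s.
With the tool pointing down it reaches from about 0.35 to 1 m from the base axis. Payload 7.1 kg.
Tool frame: the origin (TCP) lies between the finger pads; the fingertips stand 22 mm ahead of it and the grasp point (between the pads) lies 3 mm ahead of it; x points along the fingers, y is the direction in which the jaws open and shut, and the axes are right-handed (so a half turn about x gives the same grasp; the last joint's range is limited). The gripper opens to 85 mm and grips with 20 to 120 N. Pads are 22 mm wide; open, the fingers measure 114 mm over their backs; the gripper's body (76 mm by 85 mm) begins 54 mm behind the grasp point. The pads swing forward as they close: fully open they stand 13 mm farther back than shut.
Start: joints at [-1.17, 0.423, 1.63, -0, 1.089, -0.019], TCP at [0.255, -0.571, 0.253] pointing down, gripper open.
Joint ranges: [-3, 3], [-0.9, 2.11], [0.09, 2.58], [-1.31, 4.45], [0.11, 2.69], [-2.54, 2.54]. Speed limits (rad/s): [2.39, 2.39, 3.01, 3.14, 3.14, 3.14].

### API

Orientations are given as a rotation vector (axis times angle).
In Python, from rig import manip gives the robot as it stands. The module is installed in compiled form; this text tells all that it offers. Calls block until the motion is done:
- manip.move_to(position, orientation): joint-space move of the TCP to a pose.
- manip.servo_line(position, orientation=None, rate=0.15): straight line of the TCP; orientation=None keeps the orientation; rate is the mean speed in m/s.
- manip.set_joints(angles): joint-space move.
- manip.command_gripper(opening, f_grip=None): finger opening in m; f_grip is the grip in N (None keeps the last); returns when the fingers have stopped.
- manip.hold(seconds).
- manip.solve_ik(position, orientation): joint angles nearest the present ones, or None.
- manip.camera(name): name is "side" or "top" or "wrist"; returns a dict with "image" (400x640x3 uint8, red, green, blue), "fx", "fy", "cx", "cy" (pixels), "cam_to_world" (4x4, takes a point from camera to world coordinates); the wrist camera has in their place "mount" (4x4, takes a point from camera to tool coordinates, whose origin is the TCP and whose axes are the tool frame's). Camera axes: x right, y down, z forward; pixel columns grow to the right and rows downward; lengths in m; the calibration is good to about 2 mm. A picture is of the moment at which its call begins: read the wrist's pose just before it. There is no depth.
A pose or a line that the arm cannot do raises manip.IKError and nothing moves.
- manip.sign_off(): hands the job in, once; it reports no verdict.
Readings, each from a call of its own:
- manip.get_time(): time.
- manip.get_joint_positions(): joint angles.
- manip.get_joint_vel(): joint speeds.
- manip.get_tau(): joint torques, N m.
- manip.get_position(): TCP position.
- manip.get_ee_rot(): TCP orientation.
- manip.get_contact_force(): force on the tool from outside, world axes, zero at the start.
- manip.get_torque(): the same for the moment, N m.
- manip.get_width(): finger opening in m.
Only numpy, scipy, OpenCV 4.12 (cv2) and the standard library are available. Lean on these libraries where they do the work, as an engineer would, in place of code of your own. Each camera call takes 0.05 s, during which the arm holds its last target. There are 200 camera calls.

## Working session

There is one attempt and no reset: what is moved stays moved. The work goes in short steps, each a Python script; the robot and the scene stay as the last script left them, time stands still between calls to the robot, and variables do not carry over. Pictures are saved under pics/ and viewed, about 8 in all and at most 12, crops included, and the job is handed in when it is done.

```bash
mkdir -p pics; python3 - <<'E'
from rig import manip
import cv2,numpy as np
for n in("top","side"):
    c=manip.camera(n);cv2.imwrite(f"pics/{n}0.png",c["image"][:,:,::-1])
    print(n,c["fx"],c["fy"],c["cx"],c["cy"]);print(np.round(c["cam_to_world"],4).tolist())
print(manip.camera("wrist")["mount"],manip.get_ee_rot(),manip.get_time())
E
```

```text
top 368.196933232418 368.196933232418 317.8849601246636 201.35212371431751
[[0.0163, -0.998, 0.0615, 0.3875], [-0.9998, -0.0155, 0.0145, -0.0547], [-0.0135, -0.0617, -0.998, 1.1733], [0.0, 0.0, 0.0, 1.0]]
side 399.8529718587083 399.8529718587083 326.03653212947734 199.55832012227305
[[-0.7937, -0.3711, 0.482, -0.1158], [-0.6083, 0.484, -0.629, 0.7238], [0.0001, -0.7925, -0.6099, 0.7975], [0.0, 0.0, 0.0, 1.0]]
[[-9.36419251e-04 -2.94631812e-01  9.55610391e-01 -1.19120213e-01]
 [ 9.99999346e-01  3.51667166e-04  1.08834205e-03 -4.98680514e-04]
 [-6.56716988e-04  9.55610785e-01  2.94631290e-01 -7.55622454e-02]
 [ 0.00000000e+00  0.00000000e+00  0.00000000e+00  1.00000000e+00]] [ 1.99007511  0.42516684 -1.99056191] 0.15
```

View pics/top0.png

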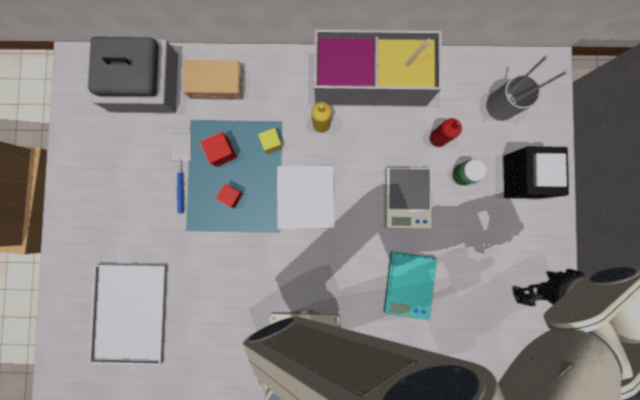

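View pics/side0.png

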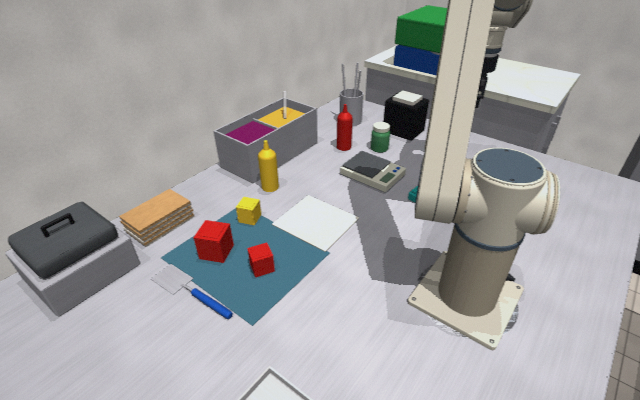

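The top view shows the small red tub at about (229,196), the larger red one at (218,149), the yellow tub at (270,140), the board at (305,197) and the white scale at (409,197). In the scale, the display faces the robot.

```bash
python3 - <<'E'
import cv2,numpy as np
im=cv2.imread("pics/top0.png")
a=cv2.resize(im[115:215,200:285],None,fx=5,fy=5,interpolation=cv2.INTER_CUBIC)
b=cv2.resize(im[155:235,378:440],None,fx=5,fy=5,interpolation=cv2.INTER_CUBIC)
o=np.zeros((500,735,3),np.uint8);o[:,:425]=a;o[:400,425:]=b
cv2.imwrite("pics/crop1.png",o)
E
```

```text
(no output)
```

View pics/crop1.png

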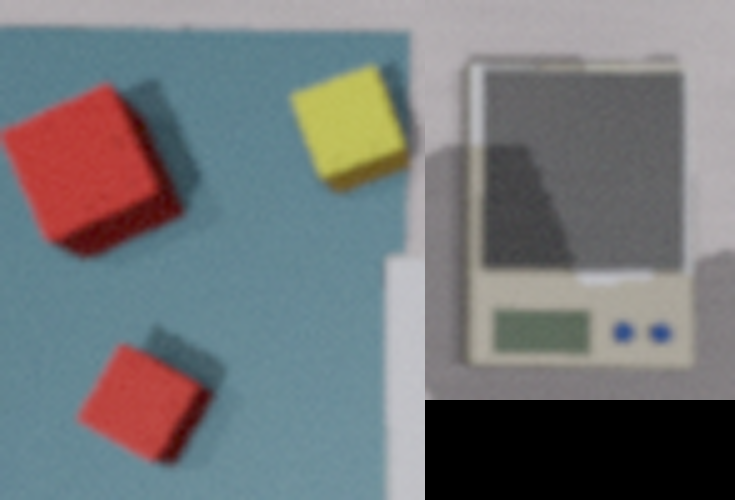

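```bash
cat > h.py <<'E'
from rig import manip
import numpy as np, cv2, itertools
from scipy.spatial.transform import Rotation as Ro
M=np.array([[0.0163,-0.998,0.0615,0.3875],[-0.9998,-0.0155,0.0145,-0.0547],[-0.0135,-0.0617,-0.998,1.1733]])
F=368.197;CX,CY=317.885,201.352
def bp(u,v,z):
    d=M[:,:3]@np.array([(u-CX)/F,(v-CY)/F,1]);return M[:,3]+d*(z-M[2,3])/d[2]
def pose(c,psi,p,s=1,back=0.):
    """TCP pose with the grasp point at c; heading psi, tilt p from straight down, 'back' m retracted"""
    psi,p=np.radians([psi,p]);h=np.array([np.cos(psi),np.sin(psi),0])
    x=np.sin(p)*h-np.cos(p)*np.array([0,0,1]);y=s*np.array([-np.sin(psi),np.cos(psi),0])
    return np.asarray(c)-(.003+back)*x, Ro.from_matrix(np.c_[x,y,np.cross(x,y)]).as_rotvec()
def ik(*a,**k):
    try: return manip.solve_ik(*pose(*a,**k))
    except manip.IKError: return None
E
python3 - <<'E'
from h import *
t=np.array([bp(u,v,.06) for u,v in[(224.6,184),(242,192.4),(231.4,207.4),(215.6,198.6)]])
print(t.round(4),t.mean(0)); e=np.diff(np.r_[t,t[:1]],axis=0);print(np.linalg.norm(e,axis=1),np.degrees(np.arctan2(e[:,1],e[:,0])))
s=np.array([bp(u,v,.04) for u,v in[(390,169),(429.6,169),(429.6,208.6),(389.6,208.6)]]);print(s.round(4),s.mean(0))
B=bp(305.5,197,.006);print("board",B)
print("bigred",bp(217,147,.08),"yellow",bp(269.6,139,.06))
T=t.mean(0);T[2]=.03;S=s.mean(0);S[2]=.07;L=B.copy();L[2]=.033
q0=manip.get_joint_positions()
yaw=np.degrees(np.arctan2(*(t[1]-t[0]+t[2]-t[3])[1::-1]))
for name,c,ys in(("pick",T,[yaw+90*k for k in range(4)]),("board",L,range(-180,180,30)),("scale",S,range(-180,180,30))):
  for y in ys:
    print(name,round(y),[(p,"".join(str(int(ik(c,y,p,s) is not None and ik(c,y,p,s,.1) is not None)) for s in(1,-1))) for p in((-60,-45,-30,0) if name=="pick" else (-60,-45,-30,30,45,60) if name=="board" else (30,45,60))])
E
```

```text
[[0.5047 0.2468 0.06  ]
 [0.4798 0.1928 0.06  ]
 [0.4336 0.2238 0.06  ]
 [0.4597 0.2728 0.06  ]] [0.46946398 0.23404436 0.06      ]
[0.05941359 0.05558444 0.05553307 0.05201919] [-114.76311523  146.17194782   62.04497056  -30.04743591]
[[ 0.561  -0.2596  0.04  ]
 [ 0.5628 -0.3816  0.04  ]
 [ 0.4404 -0.3813  0.04  ]
 [ 0.4384 -0.2589  0.04  ]] [ 0.50064754 -0.3203678   0.04      ]
board [0.47268974 0.00187629 0.006     ]
bigred [0.61427949 0.26793296 0.08      ] yellow [0.64540914 0.1127134  0.06      ]
pick -116 [(-60, '11'), (-45, '11'), (-30, '10'), (0, '11')]
pick -26 [(-60, '11'), (-45, '11'), (-30, '11'), (0, '11')]
pick 64 [(-60, '11'), (-45, '11'), (-30, '11'), (0, '11')]
pick 154 [(-60, '00'), (-45, '00'), (-30, '01'), (0, '11')]
board -180 [(-60, '00'), (-45, '00'), (-30, '11'), (30, '11'), (45, '11'), (60, '11')]
board -150 [(-60, '11'), (-45, '11'), (-30, '11'), (30, '11'), (45, '11'), (60, '11')]
board -120 [(-60, '11'), (-45, '11'), (-30, '11'), (30, '11'), (45, '11'), (60, '11')]
board -90 [(-60, '11'), (-45, '11'), (-30, '11'), (30, '11'), (45, '11'), (60, '11')]
board
[... 539 characters left out ...]
'), (-30, '11'), (30, '11'), (45, '11'), (60, '11')]
board 150 [(-60, '11'), (-45, '11'), (-30, '00'), (30, '11'), (45, '11'), (60, '11')]
scale -180 [(30, '11'), (45, '11'), (60, '11')]
scale -150 [(30, '11'), (45, '11'), (60, '11')]
scale -120 [(30, '11'), (45, '11'), (60, '11')]
scale -90 [(30, '10'), (45, '00'), (60, '00')]
scale -60 [(30, '00'), (45, '11'), (60, '11')]
scale -30 [(30, '00'), (45, '11'), (60, '11')]
scale 0 [(30, '01'), (45, '11'), (60, '11')]
scale 30 [(30, '01'), (45, '11'), (60, '11')]
scale 60 [(30, '11'), (45, '11'), (60, '11')]
scale 90 [(30, '11'), (45, '11'), (60, '11')]
scale 120 [(30, '11'), (45, '11'), (60, '11')]
scale 150 [(30, '11'), (45, '11'), (60, '11')]
```

```bash
python3 - <<'E'
from h import *
T=[.4695,.234,.030];L=[.4727,.0019,.034];S=[.5006,-.3204,.071]
f=lambda q: None if q is None else np.round(q,2).tolist()
print("ketchup top",bp(452,127,.18),"ketchup base~",bp(440,138,.03),"jar",bp(473,171,.1))
for y in(-119,-29,61):
  for s in(1,-1): print("pick",y,s,f(ik(T,y,-45,s)))
for y in(-150,-120,-90,-30,30,60,90):
  for s in(1,-1): print("board",y,s,f(ik(L,y,45,s)),f(ik(L,y,-45,s)))
for y in(-60,-30,0,30):
  for s in(1,-1): print("scale",y,s,f(ik(S,y,45,s)))
E
```

```text
ketchup top [ 0.65724054 -0.40223949  0.18      ] ketchup base~ [ 0.66255508 -0.41713003  0.03      ] jar [ 0.54940428 -0.49044753  0.1       ]
pick -119 1 [0.13, 0.76, 2.24, 2.08, 0.71, -1.4]
pick -119 -1 [0.13, 0.76, 2.24, 2.08, 0.71, 1.74]
pick -29 1 [0.19, 0.89, 1.63, 0.49, 1.31, -1.17]
pick -29 -1 [0.19, 0.89, 1.63, 0.49, 1.31, 1.97]
pick 61 1 [0.61, 0.92, 1.53, -0.32, 1.43, -1.86]
pick 61 -1 [0.61, 0.92, 1.53, -0.32, 1.43, 1.28]
board -150 1 [0.14, 0.88, 1.64, -0.27, 1.38, 1.35] [-0.35, 0.76, 2.37, 2.26, 0.78, -1.56]
board -150 -1 [0.14, 0.88, 1.64, -0.27, 1.38, -1.8] [-0.35, 0.76, 2.37, 2.26, 0.78, 1.58]
board -120 1 [0.28, 0.84, 1.77, -0.55, 1.21, 1.18] [-0.46, 0.75, 2.18, 1.43, 0.79, -1.27]
board -120 -1 [0.28, 0.84, 1.77, -0.55, 1.21, -1.96] [-0.46, 0.75, 2.18, 1.43, 0.79, 1.87]
board -90 1 [0.38, 0.79, 1.96, -0.91, 0.99, 1.13] [-0.42, 0.78, 1.96, 0.88, 1.0, -1.14]
board -90 -1 [0.38, 0.79, 1.96, -0.91, 0.99, -2.01] [-0.42, 0.78, 1.96, 0.88, 1.0, 2.0]
board -30 1 [0.29, 0.76, 2.37, 3.96, 0.78, 1.56] [-0.17, 0.88, 1.64, 0.25, 1.38, -1.36]
board -30 -1 [0.29, 0.76, 2.37, 3.96
[... 273 characters left out ...]
.87] [0.28, 0.84, 1.77, -0.55, 1.21, -1.96]
board 60 -1 [-0.46, 0.75, 2.18, 1.43, 0.79, -1.27] [0.28, 0.84, 1.77, -0.55, 1.21, 1.18]
board 90 1 [-0.42, 0.78, 1.96, 0.88, 1.0, 2.0] [0.38, 0.79, 1.96, -0.91, 0.99, -2.01]
board 90 -1 [-0.42, 0.78, 1.96, 0.88, 1.0, -1.14] [0.38, 0.79, 1.96, -0.91, 0.99, 1.13]
scale -60 1 [-0.38, 0.67, 2.16, 4.1, 0.56, 1.2]
scale -60 -1 [-0.38, 0.67, 2.16, 4.1, 0.56, -1.94]
scale -30 1 [-0.62, 0.66, 2.22, 3.0, 0.52, 1.62]
scale -30 -1 [-0.62, 0.66, 2.22, 3.0, 0.52, -1.52]
scale 0 1 [-0.84, 0.67, 2.13, 1.94, 0.6, 2.03]
scale 0 -1 [-0.84, 0.67, 2.13, 1.94, 0.6, -1.11]
scale 30 1 [-0.93, 0.72, 1.93, 1.22, 0.85, 2.25]
scale 30 -1 [-0.93, 0.72, 1.93, 1.22, 0.85, -0.9]
```

```bash
python3 - <<'E'
from h import *
T=np.array([.4695,.234,.030])
manip.command_gripper(.085,40)
manip.move_to(*pose(T+[0,0,.10],-119,-45,1,.10))
manip.move_to(*pose(T,-119,-45,1,.10))
c=manip.camera("wrist");cv2.imwrite("pics/w1.png",c["image"][:,:,::-1])
# projected expected top corners
p,r=manip.get_position(),Ro.from_rotvec(manip.get_ee_rot()).as_matrix();m=np.array(c["mount"])
a=np.radians(-29);ux=np.array([np.cos(a),np.sin(a),0]);uy=np.array([-np.sin(a),np.cos(a),0])
for i,j,z in itertools.product((1,-1),(1,-1),(0,.06)):
    w=np.array([.4695,.234,z])+.027*(i*ux+j*uy);q=m[:3,:3].T@(r.T@(w-p)-m[:3,3]);print(i,j,z,(c["fx"]*q[0]/q[2]+c["cx"]).round(),(c["fy"]*q[1]/q[2]+c["cy"]).round())
print(manip.get_joint_positions(),manip.get_time(),manip.get_contact_force())
E
```

```text
1 1 0 351.0 196.0
1 1 0.06 357.0 158.0
1 -1 0 353.0 251.0
1 -1 0.06 362.0 223.0
-1 1 0 294.0 196.0
-1 1 0.06 287.0 158.0
-1 -1 0 291.0 251.0
-1 -1 0.06 282.0 223.0
[-0.04220997  0.55816235  2.34243813  1.78724287  0.704925   -1.23532767] 3.6583 [ 0.49094014 -0.46838409  0.56465319]
```

View pics/w1.png

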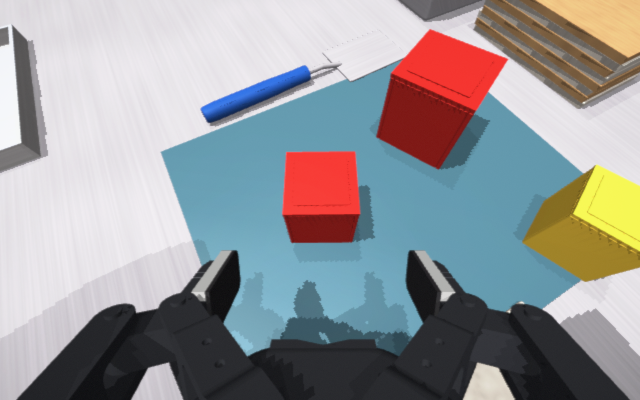

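The wrist view confirms the tub's yaw. Its upper face spans (283–359, 152–214), about 7 px (~6 mm) farther along the view than predicted, so I shift the target and grasp.

```bash
python3 - <<'E'
from h import *
T=np.array([.472,.2385,.031])
manip.servo_line(*pose(T,-119,-45,1),rate=.1)
f0=np.array(manip.get_contact_force())
manip.command_gripper(.03,40)
print("w",manip.get_width(),f0,manip.get_contact_force())
manip.servo_line(*pose(T+[0,0,.15],-119,-45,1),rate=.15)
print(manip.get_width(),manip.get_contact_force(),manip.get_time())
c=manip.camera("wrist");cv2.imwrite("pics/w2.png",c["image"][:,:,::-1])
L=np.array([.4727,.0019,.033])
for b in(30,45,60): print(b,ik(L+[0,0,.15],b,45,1))
E
```

```text
w 0.05323500738203472 [ 0.4060234  -0.1450519   0.27673832] [-2.40365396 -4.71512738  5.71164712]
0.05342355729738926 [ 0.23682256 -0.17521363 -0.89056349] 6.3833
30 [-0.35285239  0.30004965  2.37499961  1.72785205  0.58256033  2.25014512]
45 [-0.43016994  0.34208418  2.28621685  1.37283666  0.74254573  2.31976421]
60 [-0.45840072  0.39127596  2.18276386  1.12030558  0.90076392  2.32456671]
```

View pics/w2.png

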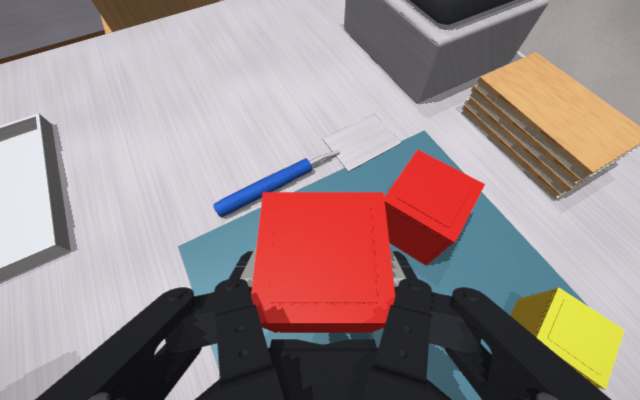

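The tub is held square between the pads, centred at about (325,255), with a width of 53 mm. Next I lay it on the board.

```bash
cat >> h.py <<'E'
def lower(c,psi,p,s,z0,z1,thr=4):
    """guarded descent of the grasp point in 1 mm steps from z0 to z1"""
    c=np.array(c,float);c[2]=z0;manip.servo_line(*pose(c,psi,p,s),rate=.1);manip.hold(.2)
    f0=np.array(manip.get_contact_force())
    while c[2]>z1:
        c[2]-=.001;manip.servo_line(*pose(c,psi,p,s),rate=.02)
        d=np.array(manip.get_contact_force())-f0
        if np.linalg.norm(d)>thr: break
    print("z",c[2],d);return c
E
python3 - <<'E'
from h import *
L=np.array([.4727,.0019,.033])
manip.move_to(*pose(L+[0,0,.15],45,45,1))
print(manip.get_width(),manip.get_joint_positions())
c=lower(L,45,45,1,.045,.027)
manip.command_gripper(.085)
manip.servo_line(*pose(c,45,45,1,.10),rate=.15)
print(manip.get_time())
c=manip.camera("wrist");cv2.imwrite("pics/w3.png",c["image"][:,:,::-1])
for s in(1,-1):print(ik(L,45,-45,s,.10),ik(L+[0,0,.08],45,-45,s,.10))
E
```

```text
0.05335703749840328 [-0.42992179  0.34219039  2.28620404  1.37290159  0.74254525  2.31935211]
z 0.03399999999999999 [-5.21881501 -6.4526621  15.38271448]
14.7583
[ 0.2656326   0.80471533  1.5585074  -0.3598486   1.49813777 -1.92799275] [ 0.2656326   0.69308538  1.54953106 -0.35916025  1.61105079 -1.97040632]
[ 0.2656326   0.80471533  1.5585074  -0.3598486   1.49813777  1.21359991] [ 0.2656326   0.69308538  1.54953106 -0.35916025  1.61105079  1.17118633]
```

View pics/w3.png

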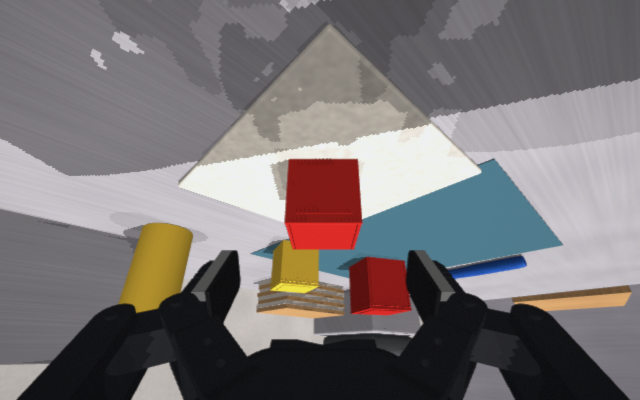

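The wrist camera sits below the gripper here, so the view is inverted. The tub lies square on the board, with its floor face at (286–360, 159–220). Next I regrasp it from the other side.

```bash
python3 - <<'E'
from h import *
L=np.array([.4727,.0019,.034]);S=np.array([.5006,-.3204,.070])
manip.servo_line(*pose(L+[0,0,.12],45,45,1,.10),rate=.25)
manip.move_to(*pose(L+[0,0,.10],45,-45,-1,.10))
manip.servo_line(*pose(L,45,-45,-1,.10),rate=.15)
manip.servo_line(*pose(L,45,-45,-1),rate=.1)
manip.command_gripper(.03,40)
print("w",manip.get_width(),manip.get_contact_force())
manip.servo_line(*pose(L+[0,0,.18],45,-45,-1),rate=.15)
print(manip.get_width(),manip.get_contact_force(),manip.get_time())
for b in(0,15,30):print(b,ik(S+[0,0,.15],b,45,-1),ik(S,b,45,-1))
c=manip.camera("side");cv2.imwrite("pics/s2.png",c["image"][:,:,::-1])
E
```

```text
w 0.053539920383813375 [0.84646806 2.13990929 3.22322718]
0.05364106649094733 [-0.61803078  0.17125447 -0.69281086] 20.4917
0 [-0.84334767  0.34452109  2.10585858  1.40479507  0.56507631 -0.47535784] [-0.84334767  0.67373356  2.1286535   1.94620056  0.60364945 -1.11765448]
15 [-0.90390959  0.39508684  2.01537348  1.18401099  0.77780541 -0.50632881] [-0.90390959  0.69475288  2.03661007  1.53010404  0.70813412 -0.97211973]
30 [-0.93035907  0.45361695  1.90770403  1.01228191  0.97575435 -0.56668602] [-0.93035907  0.72501342  1.92754533  1.21695953  0.84604685 -0.89796503]
```

View pics/s2.png

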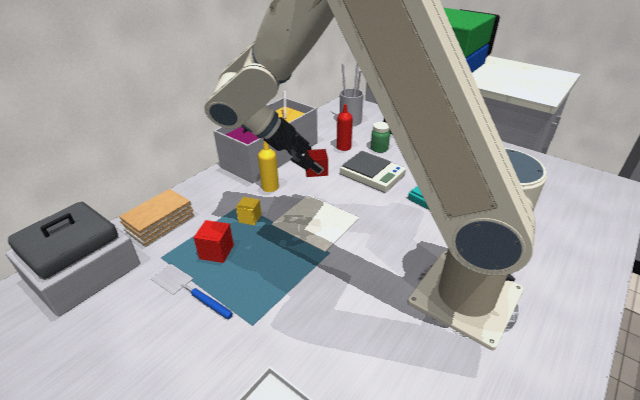

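The tub is held, at about (317,162), and the yellow tub, bottles and spatula look unmoved. Next I place it on the scale.

```bash
python3 - <<'E'
from h import *
S=np.array([.502,-.320,.070])
manip.move_to(*pose(S+[0,0,.15],15,45,-1))
print(manip.get_width())
c=lower(S,15,45,-1,.085,.062)
cam=manip.camera("wrist");cv2.imwrite("pics/w4.png",cam["image"][:,:,::-1])
p,r=manip.get_position(),Ro.from_rotvec(manip.get_ee_rot()).as_matrix();m=np.array(cam["mount"])
for i,j in itertools.product((1,-1),(1,-1)):
    w=np.array([.5006+.0625*i,-.3204+.0625*j,.04]);q=m[:3,:3].T@(r.T@(w-p)-m[:3,3]);print(i,j,(cam["fx"]*q[0]/q[2]+cam["cx"]).round(),(cam["fy"]*q[1]/q[2]+cam["cy"]).round())
print(manip.get_width(),manip.get_time())
E
```

```text
0.05328595469450571
z 0.06899999999999999 [-3.96250061  0.34345909  6.20536126]
1 1 260.0 175.0
1 -1 442.0 217.0
-1 1 170.0 378.0
-1 -1 422.0 463.0
0.05364706222179647 27.75
```

View pics/w4.png

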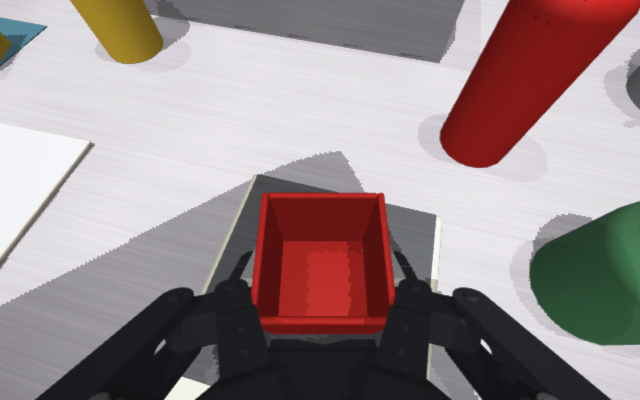

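The tub is mouth up on the plate, at (250–395, 193–333). The plate's far corners, at (258,176) and (440,215), match the prediction. Release and retreat.

```bash
python3 - <<'E'
from h import *
c=np.array([.502,-.320,.069])
manip.command_gripper(.085)
manip.servo_line(*pose(c,15,45,-1,.10),rate=.12)
manip.servo_line(*pose(c+[0,0,.12],15,45,-1,.12),rate=.2)
manip.hold(.5)
cam=manip.camera("wrist");cv2.imwrite("pics/w5.png",cam["image"][:,:,::-1])
t=manip.camera("top");s=manip.camera("side")
o=np.vstack([cv2.resize(t["image"][90:330,160:560],None,fx=1.2,fy=1.2),cv2.resize(s["image"][80:320,150:550],None,fx=1.2,fy=1.2)])
cv2.imwrite("pics/f.png",o[:,:,::-1])
p,r=manip.get_position(),Ro.from_rotvec(manip.get_ee_rot()).as_matrix();m=np.array(cam["mount"])
a=np.radians(15);ux=np.array([np.cos(a),np.sin(a),0]);uy=np.array([-np.sin(a),np.cos(a),0])
def pr(w):
    q=m[:3,:3].T@(r.T@(w-p)-m[:3,3]);return (cam["fx"]*q[0]/q[2]+cam["cx"]).round(),(cam["fy"]*q[1]/q[2]+cam["cy"]).round()
for i,j in itertools.product((1,-1),(1,-1)): print("rim",pr(np.array([.5006,-.3204,.1])+.027*(i*ux+j*uy)),"plate",pr(np.array([.5006+.0625*i,-.3204+.0625*j,.04])))
print(manip.get_time(),manip.get_contact_force())
E
```

```text
rim (np.float64(300.0), np.float64(215.0)) plate (np.float64(293.0), np.float64(202.0))
rim (np.float64(346.0), np.float64(215.0)) plate (np.float64(377.0), np.float64(222.0))
rim (np.float64(299.0), np.float64(259.0)) plate (np.float64(262.0), np.float64(286.0))
rim (np.float64(347.0), np.float64(259.0)) plate (np.float64(359.0), np.float64(314.0))
30.625 [ 0.14343137  0.13661697 -0.62096157]
```

View pics/w5.png

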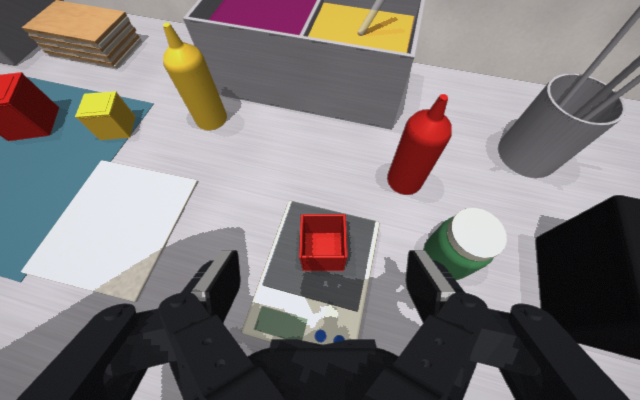

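View pics/f.png

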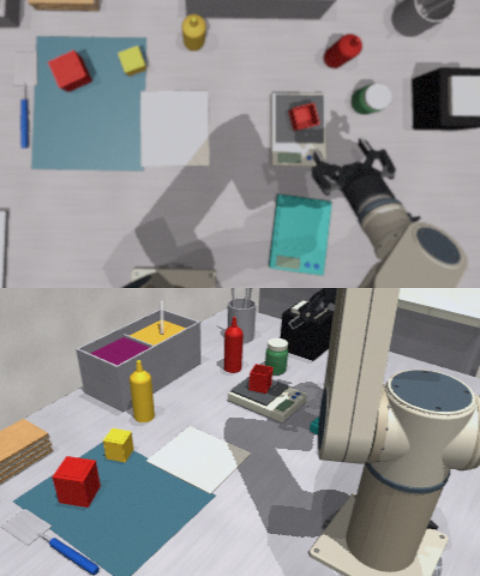

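The tub stands mouth up in the middle of the plate. Its rim at (300–347, 214–258) matches the predicted centred rim to 1–2 px, and everything else is in place.

```bash
python3 -c "
from rig import manip
manip.sign_off();print(manip.get_time())"
```

```text
the job is handed in; nothing more can be done
the job is handed in; nothing more can be done
```

The red tub is standing mouth up in the middle of the portion scale's steel plate, and the job is handed in. `sign_off` gives no verdict.

**How:** I gripped the tub with the tool tilted 45° and turned it a quarter turn to lay it on its side on the board. I then regripped it from the other side, turned it another quarter turn and lowered it onto the plate until it touched.

**Last checks:**
- **Position:** in the wrist picture the tub's rim is within 1–2 px of where a centred, upright tub should be, about 2 mm.
- **Release:** the gripper was well clear of the tub and the contact force was close to zero.
- **Other things:** the yellow tub, bottles, jar and spatula look unmoved in the top and side pictures.
- **Time:** the last reading, just before hand-in, was 30.6 s of the allowed 66 s.

**Disagreement:** before the grasp, the wrist camera put the tub about 6 mm farther out than the top camera did. I corrected for it by about 5 mm, and the tub was then held centred. No check failed.

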